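# Set out the air-cylinder fitting kit around its mounting board

### The arm

A 6-joint arm with a two-finger parallel gripper is mounted at the origin on a cart in front of the work surface, level with it; the furniture and walls round the work are solid. World frame = base frame: x ahead of the robot, y to its left, z up, the work surface at z = 0. Lengths are in m, angles in rad, forces in N, time in s.
With the tool pointing down it reaches from about 0.275 to 0.75 m from the base axis. Payload 10.2 kg.
Tool frame: the origin (TCP) lies midway between the tips of the shut fingers; the grasp point (between the pads) lies 19 mm behind it (env.hold_point_z is the distance from the TCP to the grasp point, in m); z points along the fingers, y is the line along which they close (so a half turn about z gives the same grasp; the last joint's range is limited). The gripper opens to 85 mm and grips with 20 to 120 N. Pads are 22 mm wide; open, the fingers measure 114 mm over their backs; the gripper's body (76 mm by 85 mm) begins 54 mm behind the grasp point. The pads swing forward as they close: fully open they stand 13 mm farther back than shut.
Start: joints at [0.98, 0.313, 1.498, -0, 1.331, -0.223], TCP at [0.189, 0.49, 0.231] pointing down, gripper open.
Joint ranges: [-2.94, 2.94], [-0.97, 2.17], [0.19, 2.56], [-1.23, 4.37], [0.02, 3.11], [-2.88, 2.88]. Speed limits (rad/s): [2.39, 2.39, 3.01, 3.14, 3.14, 3.14].

### API

Orientations are given as a unit quaternion [x, y, z, w].
In Python, from bench import env, kinematics, monitor, eyes, job gives the robot as it stands. The module is installed in compiled form; this text tells all that it offers. Calls block until the motion is done:
- env.reach(position, orientation): joint-space move of the TCP to a pose.
- env.movel(position, velocity=0.15, frame=None, guard=None): straight line of the TCP; frame=None keeps the orientation; velocity is the mean speed in m/s. With guard (N) it stops when the force on the tool has changed by that much, and returns True; else False.
- env.set_joints(angles): joint-space move.
- env.release() and env.close_gripper(effort=None): open the fingers fully, or close them until they stop; effort is the grip in N (None keeps the last).
- env.hold(seconds).
- kinematics.ik(position, orientation): joint angles nearest the present ones, or None.
- monitor.sense(): the state.
- eyes.grab_frame(name): name is "scene" or "top"; returns a dict with "frame" (400x640x3 uint8, red, green, blue), "mtx" (3x3 intrinsics, pixels), "view" (4x4, takes a point from world to camera coordinates). Camera axes: x right, y down, z forward; pixel columns grow to the right and rows downward; lengths in m; the calibration is good to about 2 mm. A picture is of the moment at which its call begins. There is no depth.
A pose or a line that the arm cannot do raises env.MotionError and nothing moves.
- job.hand_in(): hands the job in; it is judged then, once.
The state is a dict: "clock": time; "joints": joint angles; "qvel": joint speeds; "joint_efforts": joint torques, N m; "position": TCP position; "ee_rot": TCP orientation; "contact_force": force on the tool from outside, world axes, zero at the start; "ft_torque": the same for the moment, N m; "finger_gap": opening from 0.0 (shut) to 1.0 (fully open); "gripper_force": force on a finger pad.
Only numpy, scipy, OpenCV 4.12 (cv2) and the standard library are available. Lean on these libraries where they do the work, as an engineer would, in place of code of your own. Each camera call takes 0.05 s, during which the arm holds its last target. There are 200 camera calls.

### The job

Set out the kit for fitting the air cylinder: lay the larger of the two cylinders on the middle of the plywood board, along the board's length, and set the white card box down on the bench to the left of the board as the robot sees it, opposite the middle of its left side, its longer side parallel to the board's length and a 9 cm gap between. Lay the brass coupler on the bench in the middle of that gap, and put the white tape reel flat on the middle of the box. Keep everything the way up it lies, and leave the smaller cylinder and the black pliers where they are.

Things in the scene. Friction and masses are not known exactly. Their poses are not given: they have to be found in the camera images.
- board: flat plywood offcut lying lengthwise away from the robot (within 9 degrees), fixed to the bench: 100 (its x) x 160 (its y) x 9 mm thick. Origin: centre of its underside, on the bench; x points to the left, y back towards the robot, z up, so its left side is at x = +50 mm and its upper face at z = 9 mm
- cylinder_large: larger air cylinder, lying: green-grey barrel between two square grey end blocks, thin rod out of one end. 120 mm long (its y, rod to -y), 30 wide and high, 0.14 kg. Origin: under the middle of its whole length, at its underside. Blocks at y -25 to -7 and +42 to +60; barrel between, 26 mm thick, axis 15 up (grasp at y +17, across x); rod 8 mm thick, y -60 to -25
- card_box: closed low white card box with a red band, 55 (its x) x 75 (its y) x 30 mm high, about 0.12 kg; it lies within 0.75 m of the robot (boxes at the far left end of the bench are not meant). Origin: centre of its underside; z up
- tape_reel: white reel of thread tape lying flat, 52 mm in diameter, 14 mm high, 0.03 kg. Origin: centre of its underside; z up
- coupler: brass air coupler lying down, 22 mm wide (its x), 50 mm long (its y), 22 mm high, about 0.07 kg. Origin: under its middle at the height of its underside
- cylinder_small: bystander: the smaller pneumatic cylinder, same shape as the larger, 105 mm long (its y), 24 mm wide and high. Origin: under the middle of its length
- pliers_black: bystander: small black-handled cutting pliers lying flat, 120 (its x) x 39 x 10 mm. Origin: centre of its underside
Mind the look-alikes: they are no part of the job. Of the things shaped like the tape_reel, the white one is meant.

How it is judged:
At the end, for the whole second after the job is handed in: Larger cylinder on board, centred within 15 mm across and 25 mm along, parallel within 0.2 rad. On the bench left of board centre, within 18 mm: box at 167.5 mm (75 mm sides along board, 0.2 rad), coupler at 95 mm. Reel flat on box within 15 mm. Same way up, released, at rest (x of cylinder_large in the frame of board between -0.015 and 0.015 m and y of cylinder_large in the frame of board between -0.025 and 0.025 m and z of cylinder_large in the frame of board between 0.005 and 0.013 m and angle between the y axis of each of cylinder_large, card_box and the y axis of board, either way round below 0.2 rad and y of card_box in the frame of board between -0.018 and 0.018 m and x of card_box in the frame of board between 0.1495 and 0.1855 m and height (world z) of each of card_box, coupler below 0.005 m and y of coupler in the frame of board between -0.018 and 0.018 m and x of coupler in the frame of board between 0.077 and 0.113 m and horizontal distance between tape_reel and card_box below 0.015 m and z of tape_reel in the frame of card_box between 0.026 and 0.034 m and angle between each of cylinder_large, card_box, tape_reel, coupler's own z axis and vertical below 0.15 rad and linear speed of each of cylinder_large, card_box, tape_reel, coupler below 0.02 m/s and angular speed of each of cylinder_large, card_box, tape_reel, coupler below 0.2 rad/s); the robot touches nothing.
It fails at once if the smaller cylinder is moved (more than 25 mm) (distance of cylinder_small from where it was at the start of the episode above 0.025 m).
It fails at once if the pair of black pliers is moved (more than 25 mm) (distance of pliers_black from where it was at the start of the episode above 0.025 m).
It also fails if it takes over 109 s, if anything falls off the work surface, if the arm or the gripper's body presses on something with over 40 N, if the wrist force passes 120 N, or if a joint passes its speed limit or range.

## Working session

There is one attempt and no reset: what is moved stays moved. The work goes in short steps, each a Python script; the robot and the scene stay as the last script left them, time stands still between calls to the robot, and variables do not carry over. Pictures are saved under pics/ and viewed, at most 14 in all, crops included, and the job is handed in when it is done.

```bash
mkdir -p pics && python3 - <<'E'
from bench import env, kinematics, monitor, eyes, job
import cv2, numpy as np
np.set_printoptions(precision=4,suppress=True)
for n in ("scene","top"):
    f=eyes.grab_frame(n); cv2.imwrite(f"pics/{n}0.png",f["frame"][:,:,::-1]); print(n,f["mtx"].tolist(),"\n",f["view"])
s=monitor.sense(); print(s["clock"],s["position"],s["ee_rot"],s["finger_gap"],env.hold_point_z)
E
```

```text
scene [[446.3037696731846, 0.0, 325.3529660376811], [0.0, 446.3037696731846, 202.0700135723938], [0.0, 0.0, 1.0]] 
 [[ 0.904  -0.4274  0.0084 -0.3956]
 [-0.2475 -0.5393 -0.8049  0.2111]
 [ 0.3486  0.7256 -0.5933  0.9002]
 [ 0.      0.      0.      1.    ]]
top [[469.7323927956723, 0.0, 315.4707428342581], [0.0, 469.7323927956723, 205.32627299619676], [0.0, 0.0, 1.0]] 
 [[-0.0182 -0.9998 -0.0009  0.0876]
 [-0.9764  0.018  -0.2154  0.4872]
 [ 0.2153 -0.003  -0.9765  1.2702]
 [ 0.      0.      0.      1.    ]]
0.1 [0.1886 0.4897 0.2308] [ 0.1828  0.9831 -0.0005 -0.0002] 1.000508369280097 0.0187
```

View pics/top0.png

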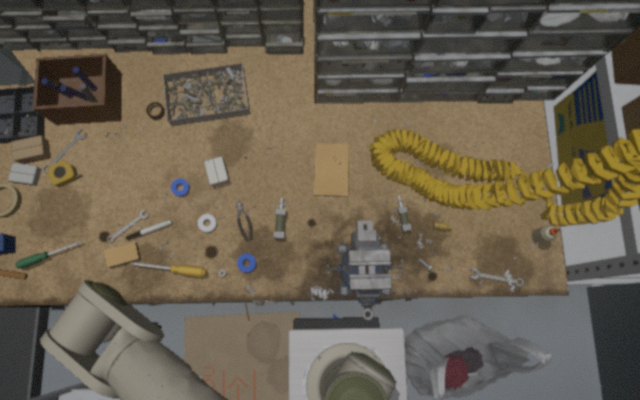

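View pics/scene0.png

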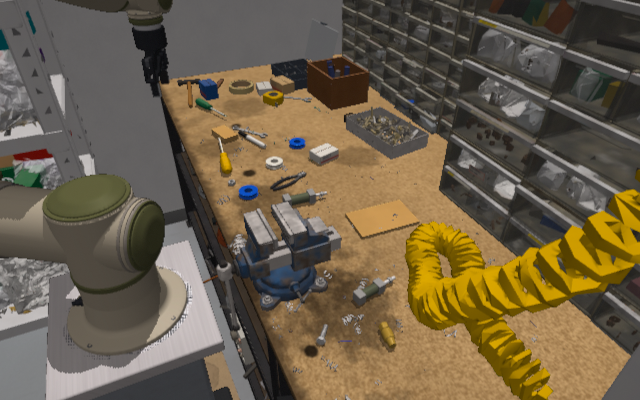

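Top view: board (331,169), vise (366,262). Candidates:
- **Cylinders:** (280,218) and (404,213).
- **Reels:** white (207,223), blue (180,188), blue (247,263), and a yellow tape (62,174).
- **Boxes:** (216,171) close by, (23,175) far left.
- **Coupler:** (442,226).
- **Pliers:** (244,222).

Next I'll check the choices in close crops.

```bash
python3 - <<'E'
import cv2
a=cv2.imread("pics/top0.png")
cv2.imwrite("pics/c1.png",cv2.resize(a[140:260,190:350],None,fx=5,fy=5,interpolation=cv2.INTER_CUBIC)*1)
cv2.imwrite("pics/c2.png",cv2.resize(a[140:260,350:510],None,fx=5,fy=5,interpolation=cv2.INTER_CUBIC))
E
```

```text
(no output)
```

View pics/c1.png

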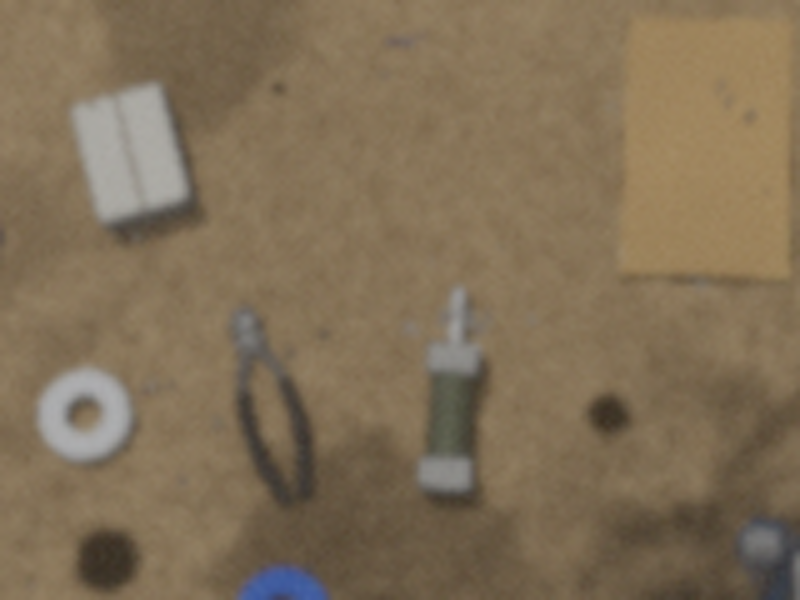

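View pics/c2.png

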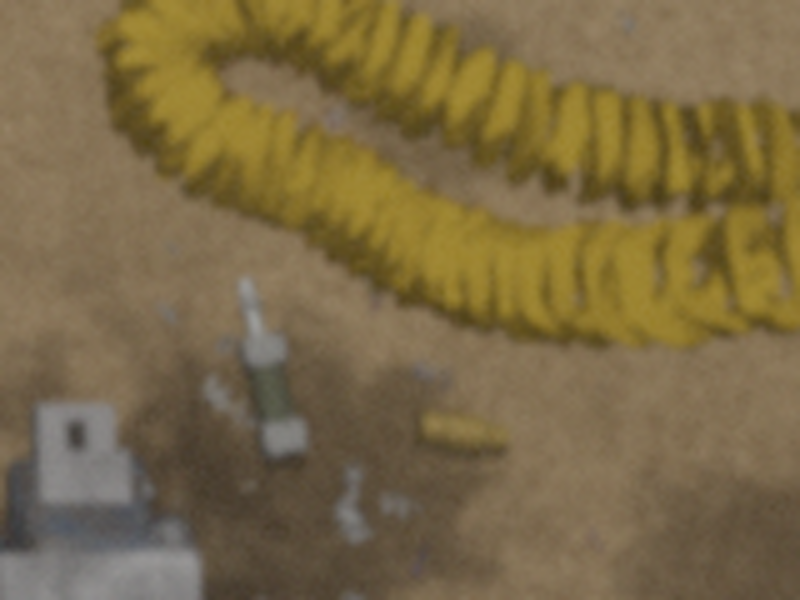

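The larger cylinder is the left one at (280,218). It spans about 41 px against 37 px for the right one at (404,213). The box (216,171), white reel (207,223), coupler (442,226) and board (331,169) match their descriptions, and the pliers at (244,222) lie between reel and cylinder.

```bash
cat > h.py <<'E'
from bench import env, kinematics, monitor, eyes, job
import cv2, numpy as np
from scipy.spatial.transform import Rotation as R
np.set_printoptions(precision=4,suppress=True)
def ray(f,px,z):
    "world point at height z seen at pixel px"
    V=f["view"]; d=V[:3,:3].T@np.linalg.inv(f["mtx"])@[px[0],px[1],1]; c=-V[:3,:3].T@V[:3,3]
    return c+d*(z-c[2])/d[2]
def crop(p,ox,oy=140,k=5): return ((p[0]+.5)/k-.5+ox,(p[1]+.5)/k-.5+oy)
def proj(f,p):
    q=f["mtx"]@(f["view"][:3,:3]@p+f["view"][:3,3]); return q[:2]/q[2]
def quat(yaw):
    "tool down, closing line (tool y) along world direction yaw"
    y=np.array([np.cos(yaw),np.sin(yaw),0]); z=np.array([0,0,-1.]); 
    return R.from_matrix(np.c_[np.cross(y,z),y,z]).as_quat()
def snap(name,n="top",box=None,k=1):
    f=eyes.grab_frame(n); a=f["frame"][:,:,::-1]
    if box: a=a[box[1]:box[3],box[0]:box[2]]
    cv2.imwrite(f"pics/{name}.png",cv2.resize(a,None,fx=k,fy=k,interpolation=cv2.INTER_CUBIC)); return f
E
python3 - <<'E'
from h import *
f=eyes.grab_frame("top"); g=eyes.grab_frame("scene")
def W(ps,z,ox=190): return np.array([ray(f,crop(p,ox),z) for p in ps])
def ang(v): return np.degrees(np.arctan2(v[1],v[0]))
def quad(n,ps,z):
    q=W(ps,z); print(n,"c",q.mean(0),"sides",[np.linalg.norm(q[i]-q[i-1]) for i in range(4)],"lenang",ang(q[0]+q[1]-q[2]-q[3]),"widang",ang(q[0]+q[3]-q[1]-q[2])); return q.mean(0)
P={}
P['board']=quad("board",[(631,17),(790,20),(787,278),(620,273)],.009)
P['box']=quad("box",[(72,106),(158,84),(189,200),(105,222)],.030)
P['reel']=W([(85,415)],.014)[0]; e=W([(37,415),(133,415),(85,367),(85,463)],.010); print("reel",P['reel'],np.linalg.norm(e[0]-e[1]),np.linalg.norm(e[2]-e[3]))
t=W([(459,288)],.015)[0]; b=W([(446,489)],.02)[0]; P['cyl']=(t+b)/2; print("cyl tip",t,"end",b,"len",np.linalg.norm(t-b),"ang",ang(t-b),"mid",P['cyl'],"barrel",W([(453,415)],.026),"blkwid",np.linalg.norm(np.diff(W([(429,350),(481,350)],.03),axis=0)))
t=W([(245,278)],.012,350)[0]; b=W([(288,458)],.016,350)[0]; print("small len",np.linalg.norm(t-b),(t+b)/2)
t=W([(422,427)],.011,350)[0]; b=W([(508,441)],.011,350)[0]; P['coup']=(t+b)/2; print("coup",t,b,"len",np.linalg.norm(t-b),"ang",ang(t-b),P['coup'])
for k,p in P.items(): print(k,"scene px",proj(g,p))
for z in (.1,.15,.2): print("vise",[ray(f,p,z)[:2] for p in ((360,221),(388,240),(343,290),(390,290))])
E
```

```text
board c [0.6088 0.0304 0.009 ] sides [np.float64(0.15831026461997366), np.float64(0.0954230831943668), np.float64(0.15933520537596965), np.float64(0.09781534143419415)] lenang -2.9492758095119354 widang 87.48466613855054
box c [0.6043 0.3673 0.03  ] sides [np.float64(0.07388690934845396), np.float64(0.051608769849250405), np.float64(0.07367305670382261), np.float64(0.04992548753395402)] lenang 16.2156533579933 widang 104.20106154530146
reel [0.4522 0.3929 0.014 ] 0.05546974497317493 0.056405001778687555
cyl tip [0.5232 0.1773 0.015 ] end [0.4045 0.1846 0.02  ] len 0.1190483742945312 ang -3.5417575743062786 mid [0.4638 0.1809 0.0175] barrel [[0.4461 0.1801 0.026 ]] blkwid 0.029767499843223792
small len 0.10891792893525717 [ 0.4699 -0.1737  0.014 ]
coup [ 0.4337 -0.262   0.011 ] [ 0.4246 -0.3108  0.011 ] len 0.04972124150860885 ang 79.48346405589855 [ 0.4291 -0.2864  0.011 ]
board scene px [381.4076 216.6091]
box scene px [323.3473 149.3286]
reel scene px [273.6333 160.617 ]
cyl scene px [305.1618 196.2821]
coup scene px [386.6955 335.8875]
vise [array([ 0.4329, -0.0404]), array([ 0.38  , -0.1132]), array([0.2507, 0.011 ]), array([ 0.2485, -0.1117])]
vise [array([ 0.4237, -0.0355]), array([ 0.3729, -0.1053]), array([0.2488, 0.0139]), array([ 0.2467, -0.1039])]
vise [array([ 0.4145, -0.0305]), array([ 0.3658, -0.0975]), array([0.2469, 0.0168]), array([ 0.2449, -0.0961])]
```

The sizes agree: board 97×159 mm, box 51×74, reel 55, cylinder 119 against 109 for the smaller, coupler 50. The reprojections into the scene view also land on the right things. I'll move the cylinder first.

```bash
cat >> h.py <<'E'
BC=np.array([.6088,.0304]); BA=np.radians(-2.7)      # board centre, heading of its length (away from robot)
FWD=np.array([np.cos(BA),np.sin(BA)]); LEFT=np.array([-FWD[1],FWD[0]])
def best(xy,z,yaw):
    "of the two equivalent yaws the one nearest in joints"
    q0=np.array(monitor.sense()["joints"]); c=[]
    for y in (yaw,yaw+np.pi):
        q=kinematics.ik([*xy,z],quat(y))
        if q is not None: c.append((np.abs(np.array(q)-q0).max(),y))
    return min(c)[1]
def above(xy,z,yaw):
    y=best(xy,z,yaw); env.reach([*xy,z],quat(y)); return y
def report(t):
    s=monitor.sense(); print(t,"clk %.1f gap %.3f grip %.1f"%(s["clock"],s["finger_gap"],s["gripper_force"]),np.array(s["position"]),np.array(s["contact_force"]))
def pick(xy,z,yaw,effort,up=.2):
    above(xy,up,yaw); hit=env.movel([*xy,z],velocity=.12,guard=12); report(f"down hit={hit}")
    env.close_gripper(effort); report("closed"); env.movel([*xy,up],velocity=.15); report("lifted")
def place(xy,z,yaw,up=.2,pre=None):
    above(xy,up,yaw)   # yaw must keep the held thing the right way (either half turn is the same)
    hit=env.movel([*xy,z],velocity=.1,guard=12); report(f"placed hit={hit}")
    env.release(); env.movel([*xy,up],velocity=.2); report("clear")
E
python3 - <<'E'
from h import *
d=np.radians(-3.5); g=np.array([.4638,.1809])-.0175*np.array([np.cos(d),np.sin(d)])
pick(g,.004,d+np.pi/2,40)
E
```

```text
down hit=False clk 3.5 gap 0.999 grip 0.0 [0.4466 0.182  0.0045] [-0.0978  0.8121  0.526 ]
closed clk 4.1 gap 0.292 grip 39.3 [0.4464 0.182  0.0042] [-0.9642 -0.691   5.792 ]
lifted clk 5.5 gap 0.293 grip 39.3 [0.446  0.1819 0.1992] [ 0.2104 -0.3818 -2.6539]
```

The grip gap of 25 mm matches the barrel. Next: place the cylinder, then move the box.

```bash
python3 - <<'E'
from h import *
place(BC-.0175*FWD,.014,BA+np.pi/2)
pick(np.array([.6043,.3673]),.006,np.radians(105.2),35)
place(BC+.1675*LEFT,.007,BA+np.pi/2)
above(np.array([.4522,.3929]),.2,0)
snap("t1","top",(190,130,350,250),5)
E
```

```text
placed hit=False clk 8.4 gap 0.291 grip 39.3 [0.5916 0.0312 0.0145] [ 0.3069 -0.2596 -1.4008]
clear clk 10.1 gap 0.997 grip 0.0 [0.5908 0.0313 0.1988] [-0.4476  0.3622 -0.0938]
down hit=False clk 13.1 gap 0.996 grip 0.0 [0.6046 0.3674 0.0068] [-0.3161 -0.0712  1.0266]
closed clk 13.5 gap 0.637 grip 38.4 [0.6045 0.3674 0.0065] [ 0.1446 -0.2358  2.5593]
lifted clk 14.9 gap 0.637 grip 38.1 [0.604  0.3672 0.1989] [-0.3793  1.0419 -0.9177]
placed hit=False clk 17.8 gap 0.637 grip 38.0 [0.6169 0.1978 0.0075] [ 0.0027  0.9342 -0.6148]
clear clk 19.3 gap 0.998 grip 0.0 [0.6162 0.1976 0.1987] [ 0.4033 -0.2534 -0.7095]
```

View pics/t1.png

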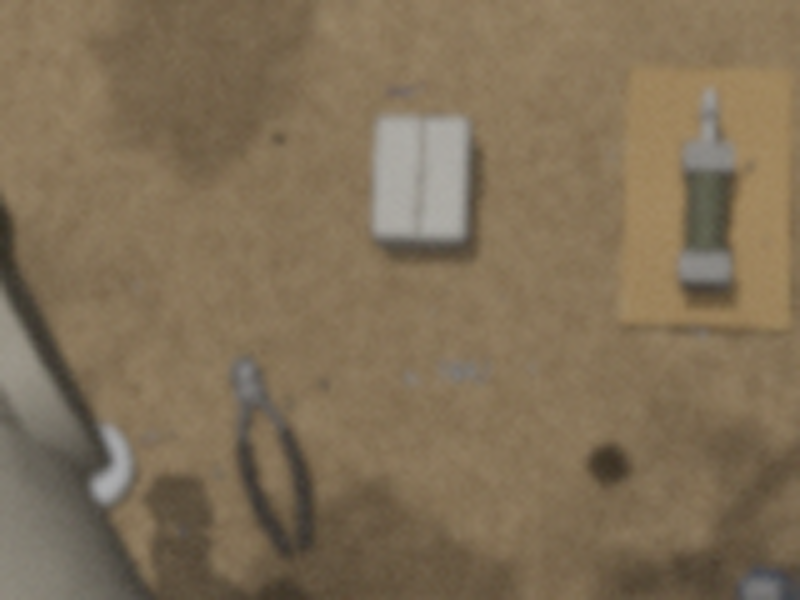

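The cylinder is centred on the board and the box is parallel to its left, with its top centre at crop (422,178). Next, the reel.

```bash
python3 - <<'E'
from h import *
f=eyes.grab_frame("top")
b=ray(f,crop((422.5,178.5),190,130),.03)[:2]; c=ray(f,crop((707,187),190,130),.018)[:2]
for n,p in(("box",b),("cyl",c)): print(n,p,"left",(p-BC)@LEFT,"fwd",(p-BC)@FWD)
pick(np.array([.4522,.3929]),.001,0,25)
snap("s2","scene")
t=(b+BC+.1675*LEFT)/2
place(t,.032,BA)
snap("s3","scene",(240,120,560,360),2.5)
E
```

```text
box [0.6158 0.1973] left 0.16702011201985467 fwd -0.0008392874747743277
cyl [0.6113 0.0307] left 0.00037977813366790855 fwd 0.0024449983894390256
down hit=False clk 22.6 gap 0.999 grip 0.0 [0.4525 0.3931 0.0016] [-0.9606 -0.5847  0.2518]
closed clk 23.0 gap 0.590 grip 26.3 [0.4523 0.393  0.0014] [-1.7306 -0.6142  5.2259]
lifted clk 24.5 gap 0.592 grip 26.0 [0.4519 0.3927 0.1991] [0.2335 0.8543 0.0382]
placed hit=False clk 28.7 gap 0.589 grip 26.0 [0.6165 0.1975 0.0325] [ 1.0361 -1.3315 -1.4649]
clear clk 30.2 gap 0.999 grip 0.0 [0.6158 0.1974 0.1987] [ 0.0911 -0.936   0.5372]
```

View pics/s3.png

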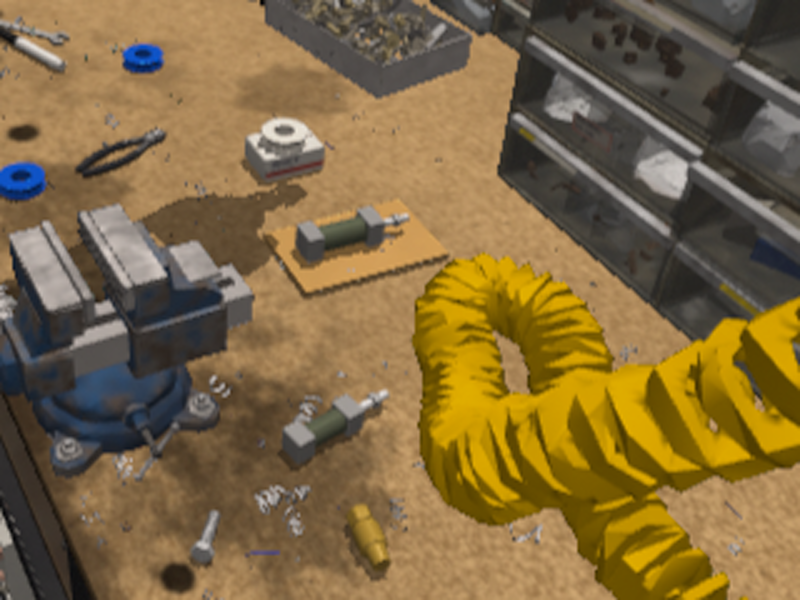

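The reel lies flat on the box. The hose arches near the coupler, so I'll triangulate its near edge before reaching in.

```bash
python3 - <<'E'
from h import *
f=eyes.grab_frame("top"); g=eyes.grab_frame("scene")
for p in ((372,157),(390,178),(412,187),(428,198),(445,204),(470,207),(520,207)):
    print(p,[(z,ray(f,p,z)[:2].round(3).tolist(),((proj(g,ray(f,p,z))-[240,120])*2.5).round().tolist()) for z in (0,.03,.06,.1,.15,.2)])
E
```

```text
(372, 157) [(0, [0.646, -0.094], [454.0, 313.0]), (0.03, [0.636, -0.09], [447.0, 289.0]), (0.06, [0.626, -0.086], [440.0, 264.0]), (0.1, [0.613, -0.081], [431.0, 230.0]), (0.15, [0.597, -0.074], [417.0, 185.0]), (0.2, [0.58, -0.068], [404.0, 137.0])]
(390, 178) [(0, [0.579, -0.144], [426.0, 368.0]), (0.03, [0.571, -0.139], [419.0, 343.0]), (0.06, [0.563, -0.134], [411.0, 316.0]), (0.1, [0.552, -0.128], [401.0, 280.0]), (0.15, [0.538, -0.119], [388.0, 232.0]), (0.2, [0.524, -0.111], [373.0, 180.0])]
(412, 187) [(0, [0.551, -0.208], [440.0, 427.0]), (0.03, [0.543, -0.202], [432.0, 400.0]), (0.06, [0.535, -0.195], [424.0, 371.0]), (0.1, [0.525, -0.186], [414.0, 332.0]), (0.15, [0.512, -0.176], [399.0, 281.0]), (0.2, [0.499, -0.165], [384.0, 226.0])]
(428, 198) [(0, [0.516, -0.253], [437.0, 479.0]), (0.03, [0.509, -0.246], [429.0, 450.0]), (0.06, [0.502, -0.238], [420.0, 420.0]), (0.1, [0.493, -0.228], [409.0, 378.0]), (0.15, [0.482, -0.216], [394.0, 324.0]), (0.2, [0.47, -0.203], [378.0, 266.0])]
(445, 204) [(0, [0.497, -0.302], [452.0, 532.0]), (0.03, [0.491, -0.293], [444.0, 502.0]), (0.06, [0.484, -0.284], [435.0, 470.0]), (0.1, [0.476, -0.273], [423.0, 426.0]), (0.15, [0.465, -0.259], [407.0, 368.0]), (0.2, [0.454, -0.244], [390.0, 307.0])]
(470, 207) [(0, [0.487, -0.374], [499.0, 614.0]), (0.03, [0.481, -0.364], [490.0, 580.0]), (0.06, [0.474, -0.354], [480.0, 546.0]), (0.1, [0.466, -0.34], [467.0, 498.0]), (0.15, [0.456, -0.323], [449.0, 436.0]), (0.2, [0.445, -0.306], [431.0, 369.0])]
(520, 207) [(0, [0.484, -0.521], [641.0, 805.0]), (0.03, [0.478, -0.507], [629.0, 766.0]), (0.06, [0.472, -0.494], [617.0, 724.0]), (0.1, [0.464, -0.476], [600.0, 668.0]), (0.15, [0.453, -0.453], [578.0, 593.0]), (0.2, [0.443, -0.431], [554.0, 515.0])]
```

Near the coupler the hose edge lies at about (0.485,-0.29) at 5 cm height, and (0.465,-0.335) at about 11 cm. I'll go in shifted 20 mm towards the robot, so the far finger draws the coupler clear, and travel at z = 0.35.

```bash
python3 - <<'E'
from h import *
y=np.radians(79.5-90); c=np.array([.4291,-.2864]); g=c-.020*np.array([np.cos(y),np.sin(y)])
s=monitor.sense(); p=s["position"]; env.movel([p[0]-.06,p[1],.35],velocity=.2)
print(kinematics.ik([*g,.35],quat(y)), kinematics.ik([*(BC+.095*LEFT),.3],quat(BA)))
pick(g,.004,y,35,up=.35)
snap("s4","scene",(240,0,560,360),1.6)
E
```

```text
[-0.8403  0.1955  1.344  -0.      1.6021 -0.657 ] [ 0.0146  0.5161  1.0264 -0.      1.5991  0.0618]
down hit=False clk 36.1 gap 1.001 grip 0.0 [ 0.4095 -0.2829  0.0042] [1.0052 0.1552 0.5369]
closed clk 36.7 gap 0.250 grip 34.8 [ 0.4095 -0.2829  0.0042] [0.4501 0.2127 3.3861]
lifted clk 39.2 gap 0.247 grip 34.4 [ 0.4094 -0.2827  0.3496] [ 0.1232  1.1642 -0.6688]
```

View pics/s4.png

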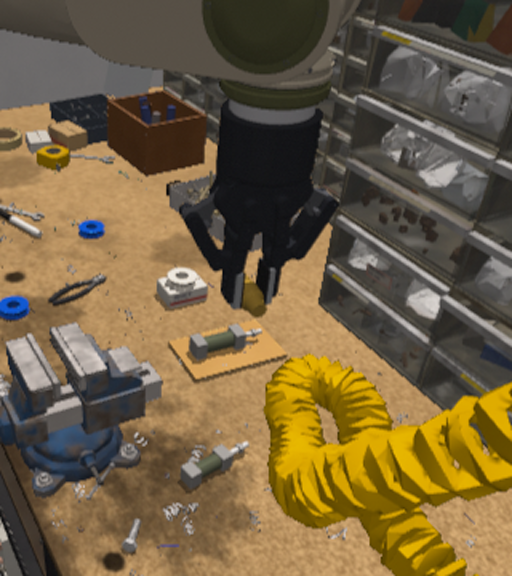

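The coupler is held level between the fingers at (250,295), and the rest of the scene is unchanged. Now I'll place it.

```bash
python3 - <<'E'
from h import *
place(BC+.095*LEFT,.005,BA,up=.3)
env.reach([.35,.4,.3],quat(best([.35,.4],.3,np.pi/2)))
snap("t5","top",(190,130,350,250),5); snap("s5","scene",(320,140,440,240),6)
E
```

```text
placed hit=False clk 44.0 gap 0.246 grip 34.4 [0.6134 0.1253 0.0053] [-0.3728  0.2756 -1.0922]
clear clk 46.3 gap 1.002 grip 0.0 [0.613  0.1253 0.2991] [-0.2147  0.226  -0.6586]
```

View pics/t5.png

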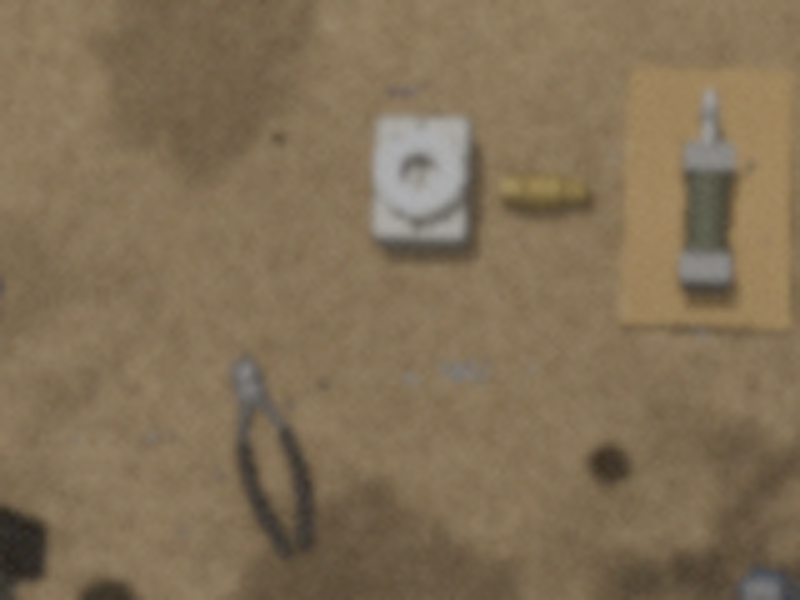

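View pics/s5.png

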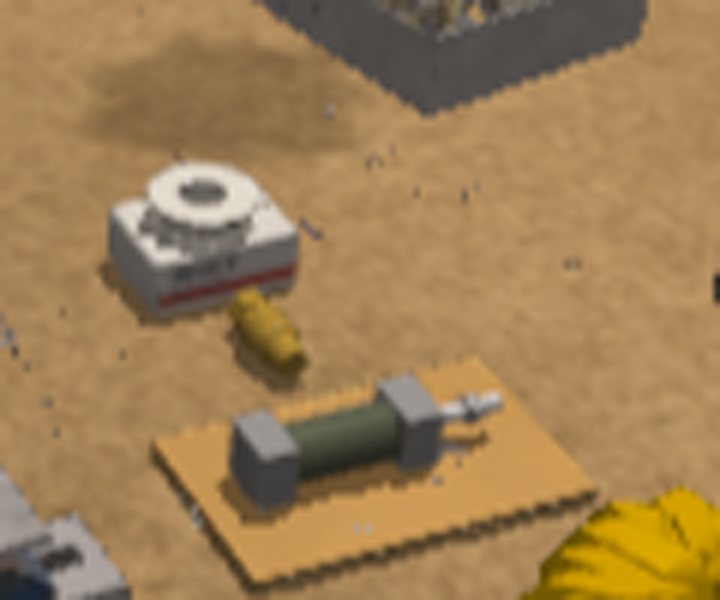

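Everything is in place, with the coupler at crop (544,189) and the reel at (421,172). One numeric check, then I'll hand in.

```bash
python3 - <<'E'
from h import *
f=eyes.grab_frame("top")
for n,p,z in(("box",(422,178.5),.03),("reel",(421,171),.044),("coup",(544,190),.011),("cyl",(707,188),.018)):
    w=ray(f,crop(p,190,130),z)[:2]; print(n,"left",(w-BC)@LEFT,"fwd",(w-BC)@FWD)
report("end"); print(job.hand_in())
E
```

```text
box left 0.16731229399434588 fwd -0.0008476574805518187
reel left 0.16667918787295558 fwd -0.0006618198899839382
coup left 0.09667161644595028 fwd -1.3017229188896744e-05
cyl left 0.0003663761938329877 fwd 0.001830633135191172
end clk 47.9 gap 1.000 grip 0.0 [0.3507 0.3996 0.2998] [ 0.3795 -0.3424 -0.8948]
the job is handed in; nothing more can be done
None
```

The job is handed in at about 48 s: the cylinder, box, reel and coupler all measured within about 3 mm of their targets, and I never touched the smaller cylinder or the pliers; no verdict came back from the judge.

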